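# Clear the code reader and present the blue bracket

## Task

Use the orange scraper block, not the fingers, to wipe the three loose copper chips off the code reader's top into the white tray attached to it, then set the scraper down on the bench clear of the reader and let go. Then take the blue bracket by its rib, carry it over the row of white cartons and finish while holding it still and level about one centimetre above the reader's dark glass window, base plate down, centred and with its long side along the window's long side, never letting it touch the reader. Leave the cartons, the other two brackets, the cutter and the jar where they are.

Things in the scene. Friction and masses are not known exactly. Their poses are not given: they have to be found in the camera images.
- reader: fixed code reader, grey box 170 (x) x 150 (y) x 45 mm high, flat top without rim; origin at the centre of its underside, z up. Joined to its +y side is an open white tray, 170 mm along x, from y = 75 to 155 mm, floor 4 mm and walls 4 mm thick, 25 mm high; chips pushed over the +y edge drop into it
- window (a point): centre of the dark glass window (100 x 60 mm, long side along x, yellow border) flush with the reader's top, 45 mm above the bench; axes as the reader's
- tray_floor (a point): centre of the tray's floor, 113 mm from the reader's centre along its +y, 4 mm above the bench
- scraper: scraper block: black and orange foot 120 long (x) x 28 thick (y) x 22 mm high, with an orange grip 70 long x 24 thick on it, its top 72 mm above the underside; 0.16 kg; origin at the centre of the underside, z up; stands upright on the bench beyond the tray and can be held across the grip's 24 mm
- chip0: loose copper chip 16 x 12 x 8 mm, 12 g, on the reader's top; origin at the centre of its underside
- chip1: loose copper chip 14 x 14 x 9 mm, 12 g, on the reader's top; origin at the centre of its underside
- chip2: loose copper chip 18 x 11 x 10 mm, 12 g, on the reader's top; origin at the centre of its underside
- bracket_blue: blue bracket to be presented, about 0.28 kg: base plate 90 x 50 x 8 mm with an upright rib 60 long x 16 thick along the middle, its top 52 mm above the underside; origin at the centre of the underside, x along the plate's long side and the rib, z up; stands on the bench at a yaw of 70 to 110 degrees
- bracket_white: white bracket, not to be disturbed: base plate 90 x 50 x 8 mm with an upright rib 60 long x 16 thick along the middle, its top 52 mm above the underside; origin at the centre of the underside, x along the plate's long side and the rib, z up; stands on the bench at a yaw of 70 to 110 degrees
- bracket_yellow: yellow bracket, not to be disturbed: base plate 90 x 50 x 8 mm with an upright rib 60 long x 16 thick along the middle, its top 52 mm above the underside; origin at the centre of the underside, x along the plate's long side and the rib, z up; stands on the bench at a yaw of 70 to 110 degrees
- carton0: white carton with a coloured band, 85 (x) x 45 (y) mm and 85 mm tall, standing in the row between the brackets and the reader; origin at the centre of its underside; not to be disturbed
- carton1: white carton with a coloured band, 85 (x) x 45 (y) mm and 105 mm tall, standing in the row between the brackets and the reader; origin at the centre of its underside; not to be disturbed
- carton2: white carton with a coloured band, 85 (x) x 45 (y) mm and 95 mm tall, standing in the row between the brackets and the reader; origin at the centre of its underside; not to be disturbed
- box_cutter: red box cutter lying on the bench, 110 (x) x 20 x 14 mm, origin at the centre of its underside; not to be disturbed
- ink_jar: jar with a green label and red cap, 60 mm across, 75 mm tall, origin at the centre of its underside; not to be disturbed

How it is judged:
By the outcome, as a careful person would: the job done as asked, in the order asked, and still so for the second after the job is handed in, while the arm keeps its last pose, push and grip.
It also fails if it takes over 67 s, if anything falls off the work surface, if the arm or the gripper's body presses on something with over 40 N, if the wrist force passes 120 N, or if a joint passes its speed limit or range.

## Robot

A 7-joint arm with a two-finger parallel gripper is mounted at the origin on the work surface. World frame = base frame: x ahead of the robot, y to its left, z up, the work surface at z = 0. Lengths are in m, angles in rad, forces in N, time in s.
With the tool pointing down it reaches from about 0.4 to 0.925 m from the base axis. Payload 5.6 kg.
Tool frame: the origin (TCP) lies at the very end of the fingers, on their centre line; the grasp point (between the pads) lies 19 mm behind it; z points along the fingers, y is the line along which they close (so a half turn about z gives the same grasp; the last joint's range is limited). The gripper opens to 85 mm and grips with 20 to 120 N. Pads are 22 mm wide; open, the fingers measure 114 mm over their backs; the gripper's body (76 mm by 85 mm) begins 54 mm behind the grasp point. The pads swing forward as they close: fully open they stand 13 mm farther back than shut.
Start: joints at [1.233, 0.468, -0.012, 1.603, 0.006, 1.071, -0.056], TCP at [0.189, -0.622, 0.231] pointing down, gripper open.
Joint ranges: [-2.53, 2.53], [-0.31, 2.02], [-1.57, 1.55], [0.28, 2.44], [-1.29, 4.43], [0.15, 1.84], [-2.92, 2.92]. Speed limits (rad/s): [2.57, 2.57, 3.14, 3.14, 3.14, 3.14, 3.14].

## Interface

Orientations are given as a unit quaternion [w, x, y, z].
In Python, from workcell import manip gives the robot as it stands.
- The arm moves only by the tool pendant, called after ">>>" as name(argument=value, ...), one argument or row to a line, values as JSON. Schema: {"type":"object","properties":{"rows":{"type":"string"},"aperture":{"type":"number"},"only":{"type":"string"},"quiet":{"type":"boolean"},"lines":{"type":"string"}},"required":["rows"],"additionalProperties":false}. rows is a string of 1 to 12 rows, one to a line, with the numbers parted by spaces; each row has 4 numbers: dx, dy, dz in m, then a turn about the tool's z in rad; each row shifts and turns the commanded pose from where the row before left it, along the tool's axes as they then stand; what a row does not reach is not made up. A row lasts 1/10 s, in which the tool goes at most 0.05 m and 0.15 rad, less where a joint would pass 70% of its speed; a pose out of reach is approached as far as the arm can. aperture is the finger opening in m, set as the call begins (left out keeps the last). The fingers move at their own pace and stop on an object; the grip force is fixed at half the most. Time passes only in rows, so rows that do not move let the fingers close. The tool returns the time, the measured TCP pose, the force, the opening and the grip force at its end. only (a regular expression) keeps the lines of the reply that match it, lines (a string "A,B") keeps lines A to B, and quiet returns only ok. Input that does not fit is refused with a message, and nothing moves.
- manip.get_state(): the state, without advancing time (a new reading comes with each control period).
- manip.read_camera(name): name is "side" or "top"; returns a dict with "img" (480x640x3 uint8, red, green, blue), "vertical_fov" (degrees; the focal length in pixels is half the picture's height over the tangent of half this angle, whatever the lens; pixels are square), "cx", "cy" (the principal point, pixels), "eye" and "attitude" of the camera in the world. Camera axes: x right, y down, z forward; pixel columns grow to the right and rows downward; lengths in m; the calibration is good to about 2 mm. A picture is of the moment at which its call begins. There is no depth.
- manip.job_done(): hands the job in; it is judged then, once.
The state is a dict: "time": time; "joints": joint angles; "qvel": joint speeds; "effort": joint torques, N m; "eef_pos": TCP position; "orientation": TCP orientation; "wrist_force": force on the tool from outside, world axes, zero at the start; "torque": the same for the moment, N m; "finger_gap": finger opening in m; "grip_force": force on a finger pad.
Only numpy, scipy, OpenCV 4.12 (cv2) and the standard library are available. Lean on these libraries where they do the work, as an engineer would, in place of code of your own. Each camera call takes 0.05 s, during which the arm holds its last target. There are 200 camera calls.

## Working session

There is one attempt and no reset: what is moved stays moved. The work goes in short steps, Python scripts to look and compute and a tool call to move; the robot and the scene stay as the last step left them, time stands still between calls to the robot, and variables do not carry over. Pictures are saved under pics/ and viewed, at most 10 in all, crops included, and the job is handed in when it is done.

```bash
ls; mkdir -p pics; python3 - <<'E'
from workcell import manip
import cv2
for n in("top","side"):
    c=manip.read_camera(n); cv2.imwrite(f"pics/{n}0.png",c["img"][:,:,::-1]); print({k:v for k,v in c.items() if k!="img"})
print(manip.get_state())
E
```

```text
pics
workcell.py
{'vertical_fov': 44.74135045350496, 'cx': 327.3308359994534, 'cy': 231.0679499910982, 'eye': array([0.49271531, 0.00449355, 1.28401515]), 'attitude': array([ 0.02142046, -0.69875777,  0.71494544, -0.01147851])}
{'vertical_fov': 42.8491388812693, 'cx': 319.30911042395354, 'cy': 235.55433795289608, 'eye': array([0.39471584, 0.91176684, 0.84122643]), 'attitude': array([ 0.04238003, -0.08913124,  0.90679288, -0.40986122])}
{'time': 0.1, 'joints': array([ 1.23299349,  0.4683418 , -0.0116318 ,  1.603512  ,  0.00598492,
        1.07141108, -0.0563278 ]), 'qvel': array([ 0.00012194, -0.00133599, -0.00092742, -0.00284847, -0.00075551,
       -0.00063425,  0.00067109]), 'effort': array([ 6.95216822e-04, -5.33524668e+01,  2.14202399e-02, -2.51968181e+01,
        1.14520537e-02,  4.26649261e-03,  1.00434434e-06]), 'eef_pos': array([ 0.18867136, -0.62149379,  0.23040749]), 'orientation': array([-8.01917663e-04,  9.89161148e-01,  1.46831720e-01, -1.64992791e-04]), 'wrist_force': array([ 0.39279103, -0.52364623, -0.20165036]), 'torque': array([-0.00688275,  0.0640894 ,  0.03337391]), 'grip_force': 0.0, 'finger_gap': 0.08545940804702643}
```

View pics/top0.png

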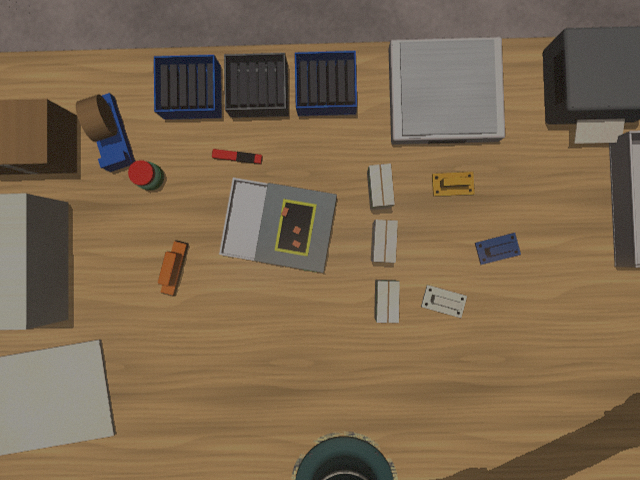

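View pics/side0.png

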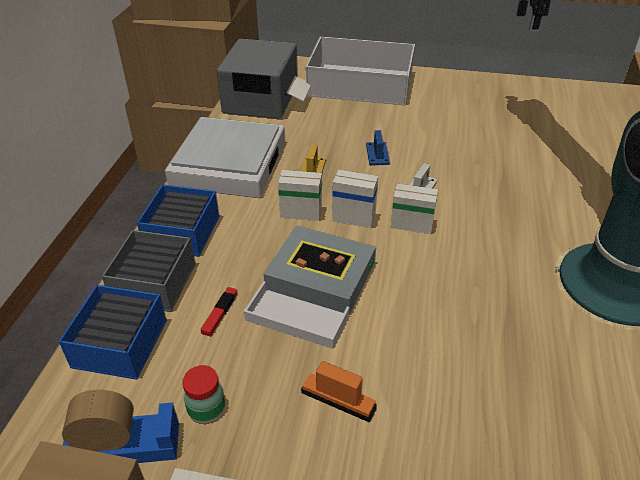

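The top view shows the reader (window about (296,228)) with its tray on the left, the scraper at (173,268), the blue bracket at (498,248), and the cartons at u≈385. The side view shows the same layout, with three chips on the window and the scraper at (340,390). I'll enlarge the key parts.

```bash
cat > h.py <<'E'
import numpy as np, cv2
from scipy.spatial.transform import Rotation as R
def rot(q): return R.from_quat([q[1],q[2],q[3],q[0]]).as_matrix()
def ray(c,p):
    p=np.atleast_2d(np.asarray(p,float)); f=240/np.tan(np.radians(c["vertical_fov"])/2)
    d=np.c_[(p[:,0]-c["cx"])/f,(p[:,1]-c["cy"])/f,np.ones(len(p))]
    return d@rot(c["attitude"]).T
def plane(c,p,z):
    d=ray(c,p); e=c["eye"]; return (e+d*((z-e[2])/d[:,2])[:,None])[:,:2]
def tri(c1,p1,c2,p2):
    a,b=ray(c1,p1)[0],ray(c2,p2)[0]
    s=np.linalg.lstsq(np.c_[a,-b],c2["eye"]-c1["eye"],rcond=None)[0]
    A,B=c1["eye"]+s[0]*a,c2["eye"]+s[1]*b; return (A+B)/2,np.linalg.norm(A-B)
def mask(c,lo,hi):
    return cv2.inRange(cv2.cvtColor(c["img"],cv2.COLOR_RGB2HSV),lo,hi)
E
python3 - <<'E'
from h import *
from workcell import manip
import pickle
T,S=[manip.read_camera(n) for n in("top","side")]
pickle.dump((T,S),open("c0.pkl","wb"))
def crop(c,u,v,w,h): return cv2.resize(c["img"][v:v+h,u:u+w,::-1],(400,300),interpolation=cv2.INTER_CUBIC)
m=np.vstack([np.hstack([crop(T,148,234,64,48+18-18),crop(S,296,355,88,66)]),np.hstack([crop(T,465,225,64,48),crop(S,240,220,144,108+16-16)])])
cv2.imwrite("pics/m.png",m)
for n,c,z in(("T",T,.045),("S",S,.045)):
    k=mask(c,(24,150,120),(34,255,255))
    cs=[x for x in cv2.findContours(k,0,2)[0] if cv2.contourArea(x)>300]
    for x in cs:
        ap=cv2.approxPolyDP(cv2.convexHull(x),4,True)[:,0]
        P=plane(c,ap,z); print(n,ap.tolist(),P.round(4).tolist(),cv2.minAreaRect(plane(c,x[:,0],z).astype(np.float32)))
E
```

```text
S [[287, 263], [301, 241], [354, 255], [341, 279]] [[0.6196, 0.1128], [0.6074, 0.0474], [0.4997, 0.067], [0.5131, 0.1347]] ((0.5596603155136108, 0.09004524350166321), (0.07157117128372192, 0.1113363727927208), 79.11997985839844)
```

View pics/m.png

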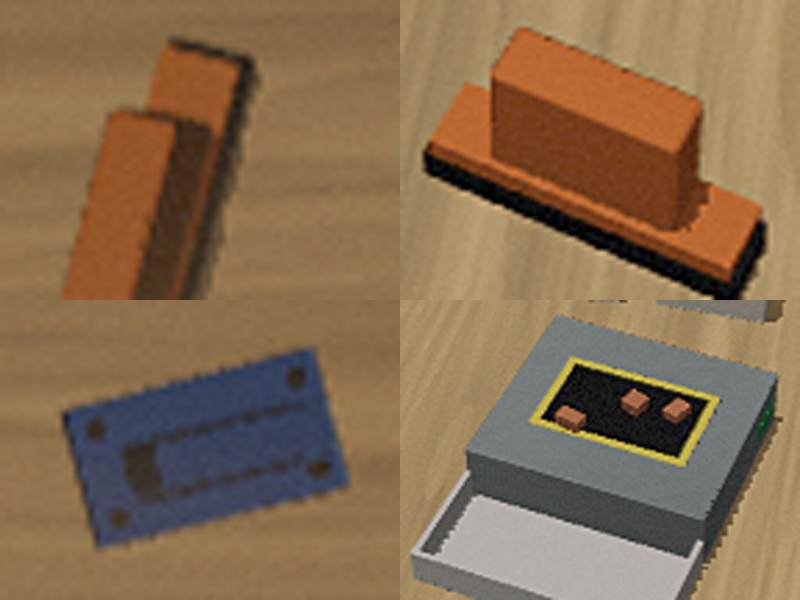

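```bash
python3 - <<'E'
from h import *
import pickle
T,S=pickle.load(open("c0.pkl","rb"))
def rects(c,lo,hi,z,roi,amin=60):
    k=mask(c,lo,hi); r=np.zeros_like(k); u,v,w,h=roi; r[v:v+h,u:u+w]=k[v:v+h,u:u+w]
    for x in cv2.findContours(r,0,1)[0]:
        if cv2.contourArea(x)<amin: continue
        q=cv2.minAreaRect(plane(c,x[:,0],z).astype(np.float32)); print("  ",np.round(q[0],4),np.round(q[1],4),round(q[2],1),cv2.boundingRect(x))
print("win T");rects(T,(22,90,70),(36,255,255),.045,(260,180,80,90))
print("blue T .008");rects(T,(105,90,40),(125,255,255),.008,(465,225,64,48))
print("blue S .008");rects(S,(105,90,40),(125,255,255),.008,(355,120,50,55))
print("blue topz");rects(T,(105,90,40),(125,255,255),.0,(465,225,64,48))
print("chips T z.053");rects(T,(3,80,60),(14,255,255),.053,(260,180,80,90),8)
print("chips S");rects(S,(3,80,60),(14,255,255),.049,(280,230,80,60),8)
q=np.array([(120,28),(300,102),(284,148),(94,72)])/4.545+[296,355]
P=plane(S,q,.072);print("grip S",P.round(4),P.mean(0))
q=np.array([(25,145),(360,280),(338,285),(30,165)])
# scraper mask top
rects(T,(3,120,110),(18,255,255),.072,(150,230,50,80))
b=np.array([(765,205),(735,275),(428,145),(465,85)])-[400,0]
print("foot S z.022",plane(S,b/4.545+[296,355],.022).round(4),plane(S,b/4.545+[296,355],.022).mean(0))
# cartons/white rough
for p in((382,185),(385,242),(388,302)): print("carton",plane(T,p,.095))
for p in((444,301),(453,184),(145,175),(238,157)): print(plane(T,p,.03))
print("tray/reader corners T",plane(T,[(233,180),(220,255)],.025),plane(T,[(337,192),(324,272)],.045))
E
```

```text
win T
   [0.5606 0.0897] [0.0722 0.1121] 79.1 (275, 199, 42, 57)
blue T .008
   [ 0.5065 -0.3479] [0.0463 0.0869] 12.7 (476, 233, 44, 23)
blue S .008
   [ 0.5115 -0.3702] [0.0488 0.153 ] 13.3 (366, 130, 24, 35)
blue topz
   [ 0.5066 -0.3502] [0.0466 0.0874] 12.7 (476, 233, 44, 23)
chips T z.053
   [0.5257 0.0884] [0.017  0.0132] 62.2 (292, 240, 9, 8)
   [0.5548 0.0866] [0.015  0.0153] 67.0 (292, 226, 9, 9)
   [0.5944 0.1104] [0.0101 0.0188] 70.5 (282, 207, 7, 10)
chips S
   [0.5939 0.1101] [0.0172 0.0222] 65.6 (295, 258, 12, 10)
   [0.5247 0.0881] [0.0216 0.0162] 59.5 (334, 255, 11, 10)
   [0.5547 0.0858] [0.02   0.0188] 64.8 (319, 252, 11, 10)
grip S [[0.507  0.3418]
 [0.4427 0.3598]
 [0.4452 0.3786]
 [0.512  0.3612]] [0.47671498 0.36034001]
   [0.4358 0.3201] [0.0605 0.0829] 88.8 (170, 269, 30, 41)
   [0.4554 0.3663] [0.0524 0.1204] 89.4 (150, 251, 26, 59)
   [0.5329 0.3407] [0.1028 0.0522] 88.7 (150, 230, 50, 26)
foot S z.022 [[0.4179 0.3613]
 [0.4243 0.3903]
 [0.5361 0.36  ]
 [0.5287 0.3329]] [0.47672107 0.36112588]
carton [[ 0.64001159 -0.09337988]]
carton [[ 0.52325929 -0.09634287]]
carton [[ 0.40152389 -0.09911299]]
[[ 0.39610006 -0.22419499]]
[[ 0.64650091 -0.25150636]]
[[0.68243159 0.41479544]]
[[0.71672603 0.21171699]]
tray/reader corners T [[0.66750719 0.22422174]
 [0.50512433 0.25485987]] [[ 0.63354528 -0.00123924]
 [ 0.46390344  0.03029015]]
```

```bash
cat > go.py <<'E'
# usage: go.py x y z thetadeg : remaining shift in the tool's axes (now) and turn
import sys
from h import *
from workcell import manip
s=manip.get_state(); M=rot(s["orientation"]); x,y,z,t=map(float,sys.argv[1:5])
th=np.arctan2(M[1,0],M[0,0]); d=M.T@(np.array([x,y,z])-s["eef_pos"])
turn=-((np.radians(t)-th+np.pi)%(2*np.pi)-np.pi)
print("t",round(s["time"],2),"pos",s["eef_pos"].round(4),"th",np.degrees(th).round(2),"tilt",M[:,2].round(3),"shift",d.round(4),"turn",round(turn,3),"j",s["joints"].round(2),"gap",round(s["finger_gap"],4),"F",s["wrist_force"].round(1))
E
```

>>> pendant(
  rows="0.05 0 0 -0.077\n0.05 0 0 -0.077\n0.05 0 0 -0.077\n0.05 0 0 -0.077\n0.05 0 0 -0.077\n0.05 0 0 -0.077\n0.05 0 0 -0.077\n0.05 0 0 -0.077\n0.05 0 0 -0.077",
  aperture=0.085,
)

```text
time: 1.1
eef_pos: [0.5535, -0.3704, 0.231]
orientation: [0.0, 0.88, 0.475, -0.0]
wrist_force: [0.7, -0.4, 0.1]
finger_gap: 0.085
grip_force: 0.0
```

```bash
python3 go.py .4767 .3607 .2 165
```

```text
t 1.1 pos [ 0.5535 -0.3704  0.231 ] th 56.76 tilt [-0. -0. -1.] shift [ 0.5694 -0.465   0.031 ] turn -1.889 j [ 0.72  0.51 -0.26  1.55  0.14  1.1  -0.15] gap 0.085 F [ 0.7 -0.4  0.1]
```

>>> pendant(
  rows="0.05 0 0 -0.08\n0.05 0 0 -0.08\n0.05 0 0 -0.08\n0.05 0 0 -0.08\n0.05 0 0 -0.08\n0.05 0 0 -0.08\n0.05 0 0 -0.08\n0.05 0 0 -0.08\n0.05 0 0 -0.08\n0.05 0 0 -0.08\n0.05 0 0 -0.08\n0.05 0 0 -0.08",
)

```text
time: 2.3
eef_pos: [0.6341, 0.2014, 0.2309]
orientation: [-0.0, 0.561, 0.828, -0.0]
wrist_force: [0.8, -0.9, -0.6]
finger_gap: 0.0852
grip_force: 0.0
```

>>> pendant(
  rows="0.05 0 0 -0.1\n0.05 0 0 -0.15\n0.02 0 0 -0.15\n0 0 0 -0.15\n0 0 0 -0.1\n0 0 0 0\n0 0 0 0",
)

```text
time: 3.0
eef_pos: [0.5816, 0.3063, 0.2309]
orientation: [-0.0, 0.27, 0.963, -0.0]
wrist_force: [0.5, 0.5, 0.3]
finger_gap: 0.085
grip_force: 0.0
```

```bash
python3 go.py .4767 .3607 .031 165
```

```text
t 3.0 pos [0.5816 0.3063 0.2309] th 148.66 tilt [-0.001 -0.    -1.   ] shift [ 0.1178 -0.008   0.2   ] turn -0.285 j [-0.04  0.6  -0.72  1.55  0.42  1.16  0.17] gap 0.085 F [0.5 0.5 0.3]
```

>>> pendant(
  rows="0.04 -0.003 0.03 0\n0.04 -0.003 0.03 0\n0.0378 -0.002 0.03 0\n0 0 0 -0.145\n0 0 0 -0.14\n0 0 0 0\n0 0 0 0\n0 0 0 0",
)

```text
time: 3.8
eef_pos: [0.4771, 0.3604, 0.1415]
orientation: [0.0, 0.131, 0.991, 0.0]
wrist_force: [-0.3, 0.2, -0.0]
finger_gap: 0.085
grip_force: 0.0
```

```bash
python3 go.py .4767 .3607 .031 165
```

```text
t 3.8 pos [0.4771 0.3604 0.1415] th 164.95 tilt [ 0. -0. -1.] shift [5.000e-04 1.000e-04 1.105e-01] turn -0.001 j [-0.14  0.63 -0.77  1.77  0.52  0.96  0.18] gap 0.085 F [-0.3  0.2 -0. ]
```

>>> pendant(
  rows="0 0 0.04 0\n0 0 0.04 0\n0 0 0.02 0\n0 0 0.01 0\n0 0 0 0\n0 0 0 0\n0 0 0 0",
)

```text
time: 4.5
eef_pos: [0.4775, 0.3615, 0.0329]
orientation: [0.001, 0.129, 0.992, 0.001]
wrist_force: [-0.3, 0.6, 0.3]
finger_gap: 0.085
grip_force: 0.0
```

>>> pendant(
  rows="0 0 0 0\n0 0 0 0\n0 0 0 0\n0 0 0 0\n0 0 0 0\n0 0 0 0\n0 0 0 0\n0 0 0 0\n0 0 0 0\n0 0 0 0",
  aperture=0.0,
)

```text
time: 5.5
eef_pos: [0.4768, 0.3609, 0.0316]
orientation: [0.0, 0.129, 0.992, 0.0]
wrist_force: [-0.3, -0.2, 4.7]
finger_gap: 0.0234
grip_force: 59.5
```

```bash
python3 go.py .4767 .3607 .031 165
```

```text
t 5.5 pos [0.4768 0.3609 0.0316] th 165.17 tilt [ 0.  0. -1.] shift [ 0.0001 -0.0003  0.0006] turn 0.003 j [-0.22  0.77 -0.67  1.82  0.65  0.79  0.09] gap 0.0234 F [-0.3 -0.2  4.7]
```

>>> pendant(
  rows="0 0 -0.03 0\n0 0 -0.04 0\n0 0 -0.05 0\n0 0 -0.05 0\n0 0 0 0\n0 0 0 0\n0 0 0 0",
)

```text
time: 6.2
eef_pos: [0.4759, 0.3594, 0.1993]
orientation: [-0.001, 0.129, 0.992, -0.001]
wrist_force: [-0.1, -0.0, -1.4]
finger_gap: 0.0236
grip_force: 59.2
```

```bash
python3 go.py .551 .0408 .2 169.1;  python3 - <<'E'
from h import *
from workcell import manip
c=manip.read_camera("side"); cv2.imwrite("pics/lift.png",cv2.resize(c["img"][150:450,200:500,::-1],(600,600)))
E
```

```text
t 6.2 pos [0.4759 0.3594 0.1993] th 165.15 tilt [-0.003 -0.003 -1.   ] shift [-1.542e-01 -2.887e-01 -1.000e-04] turn -0.069 j [-0.1   0.56 -0.82  1.73  0.46  1.06  0.23] gap 0.0236 F [-0.1 -0.  -1.4]
```

View pics/lift.png

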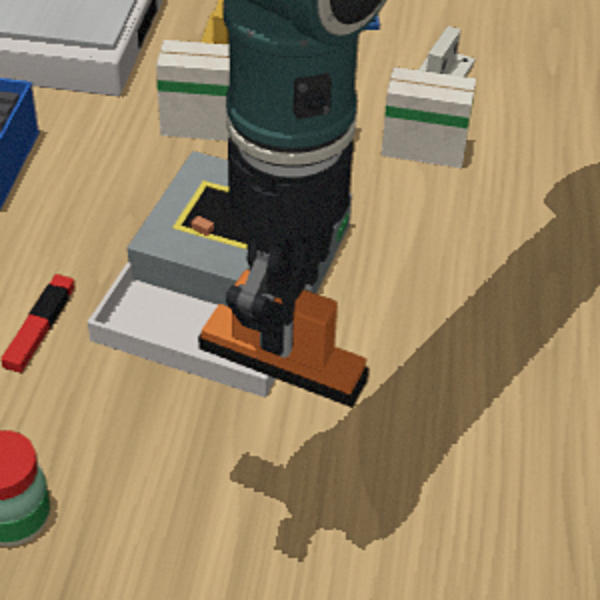

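The scraper is held level and upright. Chips are still on the reader. Next I move over it.

>>> pendant(
  rows="-0.022 -0.041 0 0\n-0.022 -0.041 0 0\n-0.022 -0.041 0 0\n-0.022 -0.041 0 0\n-0.022 -0.041 0 0\n-0.022 -0.041 0 0\n-0.022 -0.041 0 0\n0 0 0 -0.069\n0 0 0 0\n0 0 0 0\n0 0 0 0\n0 0 0 0",
)

```text
time: 7.45
eef_pos: [0.5517, 0.0453, 0.2012]
orientation: [-0.0, 0.094, 0.996, 0.0]
wrist_force: [-0.7, -0.0, -1.7]
finger_gap: 0.0236
grip_force: 59.7
```

```bash
python3 go.py .551 .0408 .079 169.1
```

```text
t 7.45 pos [0.5517 0.0453 0.2012] th 169.23 tilt [-0.  0. -1.] shift [-0.0002 -0.0045  0.1222] turn 0.002 j [ 0.51  0.49 -0.84  1.83  0.42  1.01  0.88] gap 0.0236 F [-0.7 -0.  -1.7]
```

>>> pendant(
  rows="0 -0.0045 0.04 0\n0 0 0.04 0\n0 0 0.03 0\n0 0 0.008 0\n0 0 0.004 0\n0 0 0 0\n0 0 0 0\n0 0 0 0",
)

```text
time: 8.25
eef_pos: [0.5522, 0.0395, 0.0808]
orientation: [0.001, 0.095, 0.995, 0.0]
wrist_force: [-0.2, -0.3, -2.3]
finger_gap: 0.0231
grip_force: 59.5
```

```bash
python3 go.py .551 .0408 .079 169.1;  python3 - <<'E'
from h import *
from workcell import manip
c=manip.read_camera("side"); cv2.imwrite("pics/onr.png",cv2.resize(c["img"][200:350,230:430,::-1],(800,600)))
E
```

```text
t 8.25 pos [0.5522 0.0395 0.0808] th 169.11 tilt [ 0.002 -0.    -1.   ] shift [0.0014 0.001  0.0018] turn 0.0 j [ 0.42  0.64 -0.72  1.91  0.58  0.8   0.76] gap 0.0231 F [-0.2 -0.3 -2.3]
```

View pics/onr.png

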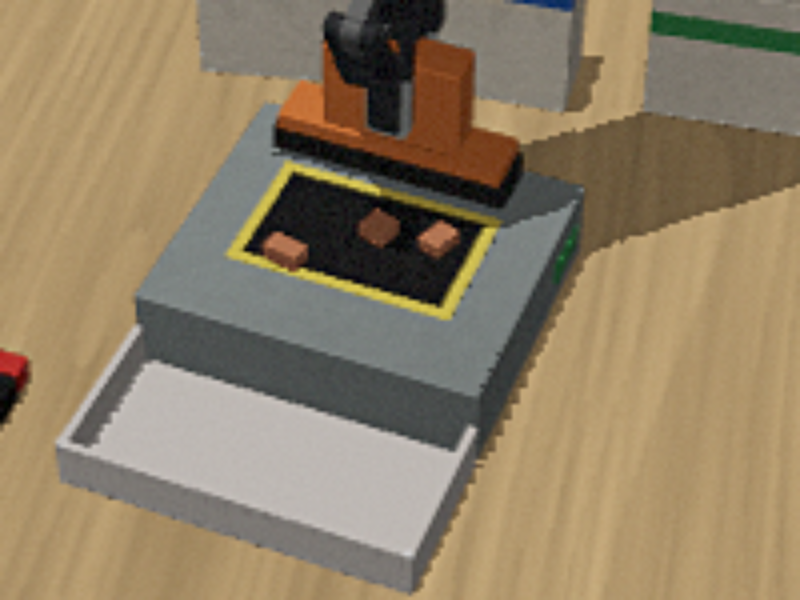

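The scraper stands behind all three chips, with the chips at (285,250), (378,228) and (438,238) in the crop. I'll start the wipe.

>>> pendant(
  rows="0.001 0 0.001 0\n0 0.008 0 0\n0 0.01 0 0\n0 0.01 0 0\n0 0.01 0 0\n0 0.01 0 0\n0 0.01 0 0\n0 0.01 0 0\n0 0.01 0 0\n0 0.01 0 0",
)

```text
time: 9.3
eef_pos: [0.5669, 0.1269, 0.0783]
orientation: [-0.0, 0.095, 0.995, -0.0]
wrist_force: [0.1, -0.7, -1.7]
finger_gap: 0.0236
grip_force: 59.5
```

```bash
python3 go.py .5747 .1646 .079 169.1
```

```text
t 9.3 pos [0.5669 0.1269 0.0783] th 169.12 tilt [-0. -0. -1.] shift [-0.0005  0.0385 -0.0007] turn 0.0 j [ 0.25  0.68 -0.71  1.85  0.58  0.83  0.63] gap 0.0236 F [ 0.1 -0.7 -1.7]
```

>>> pendant(
  rows="0 0.01 0 0\n0 0.01 0 0\n0 0.01 0 0\n0 0.01 0 0\n0 0 0 0\n0 0 0 0",
)

```text
time: 9.9
eef_pos: [0.5743, 0.1655, 0.0782]
orientation: [-0.0, 0.095, 0.996, -0.0]
wrist_force: [0.1, 0.0, -0.8]
finger_gap: 0.0231
grip_force: 59.5
```

```bash
python3 go.py .5747 .1646 .079 169.1;  python3 - <<'E'
from h import *
from workcell import manip
c=manip.read_camera("side"); cv2.imwrite("pics/wiped.png",cv2.resize(c["img"][200:350,230:430,::-1],(800,600)))
E
```

```text
t 9.9 pos [0.5743 0.1655 0.0782] th 169.14 tilt [-0. -0. -1.] shift [-0.0006 -0.0008 -0.0008] turn 0.001 j [ 0.18  0.7  -0.7   1.8   0.59  0.85  0.58] gap 0.0231 F [ 0.1  0.  -0.8]
```

View pics/wiped.png

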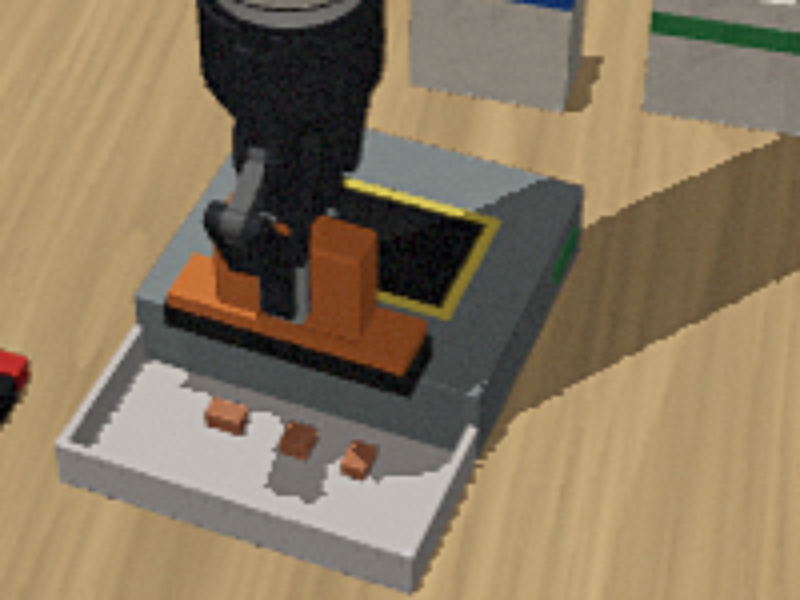

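All three chips lie in the tray at crop (227,415), (298,440) and (358,460). I'll lift and take the scraper back to its original spot.

>>> pendant(
  rows="0 0 -0.03 0\n0 0 -0.04 0\n0 0 0 0\n0 0 0 0",
)

```text
time: 10.35
eef_pos: [0.5749, 0.1645, 0.1491]
orientation: [0.001, 0.095, 0.995, -0.0]
wrist_force: [-0.7, 0.3, -2.2]
finger_gap: 0.0234
grip_force: 59.7
```

```bash
python3 go.py .4767 .361 .148 165
```

```text
t 10.35 pos [0.5749 0.1645 0.1491] th 169.05 tilt [ 0.002 -0.001 -1.   ] shift [0.1337 0.1743 0.0008] turn 0.071 j [ 0.23  0.61 -0.77  1.77  0.51  0.97  0.63] gap 0.0234 F [-0.7  0.3 -2.2]
```

>>> pendant(
  rows="0.027 0.035 0 0\n0.027 0.035 0 0\n0.027 0.035 0 0\n0.027 0.035 0 0\n0.026 0.034 0 0\n0 0 0.04 0.071\n0 0 0.04 0\n0 0 0 0\n0 0 0 0\n0 0 0 0",
)

```text
time: 11.35
eef_pos: [0.4765, 0.3621, 0.0699]
orientation: [0.001, 0.13, 0.991, 0.001]
wrist_force: [-0.0, 0.8, -0.6]
finger_gap: 0.0231
grip_force: 59.5
```

```bash
python3 go.py .4767 .361 .032 165
```

```text
t 11.35 pos [0.4765 0.3621 0.0699] th 165.02 tilt [ 0.001  0.002 -1.   ] shift [-0.0004 -0.0011  0.0379] turn 0.0 j [-0.2   0.71 -0.69  1.81  0.59  0.84  0.13] gap 0.0231 F [-0.   0.8 -0.6]
```

>>> pendant(
  rows="0 0 0.02 0\n0 0 0.012 0\n0 0 0.003 0\n0 0 0.002 0\n0 0 0.001 0\n0 0 0 0\n0 0 0 0\n0 0 0 0",
)

```text
time: 12.15
eef_pos: [0.476, 0.3617, 0.0316]
orientation: [0.001, 0.13, 0.991, 0.0]
wrist_force: [-1.1, -1.8, 6.0]
finger_gap: 0.0236
grip_force: 60.4
```

```bash
python3 go.py .4767 .361 .032 165
```

```text
t 12.15 pos [0.476  0.3617 0.0316] th 165.05 tilt [ 0.001  0.    -1.   ] shift [-0.0008 -0.0006 -0.0004] turn 0.001 j [-0.23  0.76 -0.65  1.82  0.64  0.78  0.1 ] gap 0.0236 F [-1.1 -1.8  6. ]
```

>>> pendant(
  rows="0 0 0 0\n0 0 0 0\n0 0 0 0\n0 0 0 0\n0 0 0 0\n0 0 0 0\n0 0 0 0\n0 0 0 0",
  aperture=0.085,
)

```text
time: 12.95
eef_pos: [0.4756, 0.3615, 0.0303]
orientation: [-0.0, 0.13, 0.992, -0.0]
wrist_force: [-0.8, 0.2, -0.5]
finger_gap: 0.0849
grip_force: 0.0
```

>>> pendant(
  rows="0 0 -0.03 0\n0 0 -0.05 0\n0 0 -0.05 0\n0 0 -0.05 0\n0 0 -0.03 0\n0 0 0 0\n0 0 0 0",
)

```text
time: 13.65
eef_pos: [0.4758, 0.3613, 0.2407]
orientation: [0.001, 0.13, 0.991, 0.0]
wrist_force: [-1.3, 0.1, -0.4]
finger_gap: 0.0849
grip_force: 0.0
```

```bash
python3 - <<'E'
from h import *
from workcell import manip
import pickle
T=manip.read_camera("top");S=manip.read_camera("side"); pickle.dump((T,S),open("c1.pkl","wb"))
m=np.hstack([cv2.resize(S["img"][330:450,280:400,::-1],(400,400)),cv2.resize(T["img"][200:300,440:540,::-1],(400,400),interpolation=cv2.INTER_CUBIC)]); cv2.imwrite("pics/m2.png",m)
E
python3 go.py .6 .1 .24 165
```

```text
t 13.75 pos [0.4751 0.3606 0.2388] th 165.05 tilt [-0.002 -0.002 -1.   ] shift [-0.1879 -0.2196 -0.001 ] turn 0.001 j [-0.1   0.52 -0.83  1.69  0.41  1.12  0.27] gap 0.0847 F [ 0.6 -0.6 -0.9]
```

View pics/m2.png

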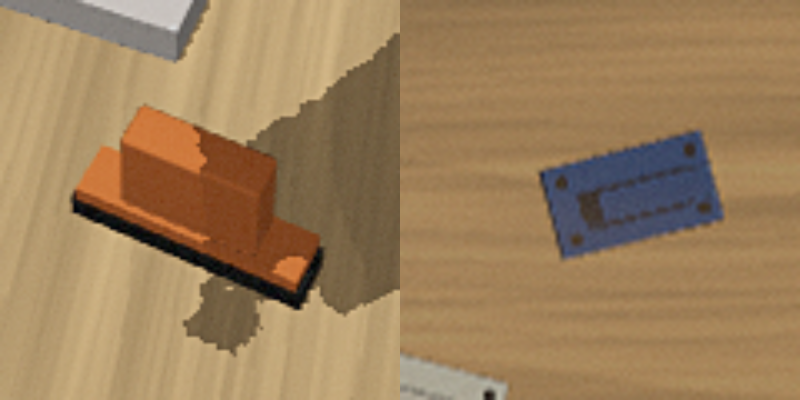

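The scraper is standing released and upright at (200,200) in the left crop. The blue bracket is undisturbed at right-crop (632,195). Now I cross to the bracket.

>>> pendant(
  rows="-0.0143 -0.045 0 0\n-0.0143 -0.045 0 0\n-0.0143 -0.045 0 0\n-0.0143 -0.045 0 0\n-0.0143 -0.045 0 0\n-0.0143 -0.045 0 0\n-0.0143 -0.045 0 0\n-0.0143 -0.045 0 0\n-0.0143 -0.045 0 0\n-0.0143 -0.045 0 0\n-0.0143 -0.045 0 0\n-0.0143 -0.045 0 0",
)

```text
time: 14.95
eef_pos: [0.501, -0.2062, 0.2388]
orientation: [-0.001, 0.13, 0.992, 0.0]
wrist_force: [1.1, 0.9, 0.2]
finger_gap: 0.0846
grip_force: 0.0
```

>>> pendant(
  rows="-0.0143 -0.045 0 0\n-0.0143 -0.045 0 0\n-0.0143 -0.045 0 0\n0 0 0 0.15\n0 0 0 0.15\n0 0 0 0.15\n0 0 0 0.15\n0 0 0 0.15\n0 0 0 0.15\n0 0 0 0.15\n0 0 0 0\n0 0 0 0",
)

```text
time: 16.15
eef_pos: [0.5084, -0.3455, 0.2391]
orientation: [-0.001, 0.608, 0.794, -0.0]
wrist_force: [0.5, 0.5, -0.3]
finger_gap: 0.0849
grip_force: 0.0
```

```bash
python3 go.py .5065 -.348 .018 102.7
```

```text
t 16.15 pos [ 0.5084 -0.3455  0.2391] th 105.12 tilt [-0.002  0.001 -1.   ] shift [-0.0022 -0.0021  0.2211] turn 0.042 j [ 0.88  0.45 -0.44  1.66  0.21  1.08  0.63] gap 0.0849 F [ 0.5  0.5 -0.3]
```

>>> pendant(
  rows="-0.002 -0.002 0.04 0.042\n0 0 0.04 0\n0 0 0.04 0\n0 0 0.04 0\n0 0 0 0\n0 0 0 0\n0 0 0 0",
)

```text
time: 16.85
eef_pos: [0.5089, -0.3491, 0.0826]
orientation: [0.002, 0.626, 0.78, 0.0]
wrist_force: [0.7, 0.2, 0.2]
finger_gap: 0.0846
grip_force: 0.0
```

```bash
python3 go.py .5065 -.348 .018 102.7
```

```text
t 16.85 pos [ 0.5089 -0.3491  0.0826] th 102.53 tilt [ 0.003 -0.002 -1.   ] shift [ 0.0018 -0.0022  0.0646] turn -0.003 j [ 0.82  0.63 -0.38  1.77  0.31  0.79  0.52] gap 0.0846 F [0.7 0.2 0.2]
```

>>> pendant(
  rows="0.001 -0.0015 0.03 0\n0 0 0.02 0\n0 0 0.013 0\n0 0 0 0\n0 0 0 0\n0 0 0 0\n0 0 0 0",
)

```text
time: 17.55
eef_pos: [0.5064, -0.3482, 0.0186]
orientation: [0.001, 0.626, 0.78, 0.0]
wrist_force: [0.3, 0.6, 0.4]
finger_gap: 0.0851
grip_force: 0.0
```

```bash
python3 go.py .5065 -.348 .018 102.7
```

```text
t 17.55 pos [ 0.5064 -0.3482  0.0186] th 102.49 tilt [ 0.002 -0.001 -1.   ] shift [0.0002 0.0001 0.0006] turn -0.004 j [ 0.8   0.72 -0.34  1.79  0.35  0.69  0.48] gap 0.0851 F [0.3 0.6 0.4]
```

>>> pendant(
  rows="0 0 0 0\n0 0 0 0\n0 0 0 0\n0 0 0 0\n0 0 0 0\n0 0 0 0\n0 0 0 0\n0 0 0 0\n0 0 0 0\n0 0 0 0\n0 0 0 0\n0 0 0 0",
  aperture=0.0,
)

```text
time: 18.75
eef_pos: [0.5057, -0.3478, 0.0175]
orientation: [0.0, 0.626, 0.78, -0.0]
wrist_force: [-0.7, 0.2, 2.8]
finger_gap: 0.0152
grip_force: 59.4
```

```bash
python3 go.py .5065 -.348 .018 102.7
```

```text
t 18.75 pos [ 0.5057 -0.3478  0.0175] th 102.49 tilt [-0. -0. -1.] shift [-0.0004  0.0008 -0.0005] turn -0.004 j [ 0.8   0.72 -0.34  1.8   0.35  0.69  0.48] gap 0.0152 F [-0.7  0.2  2.8]
```

>>> pendant(
  rows="0 0 -0.03 0\n0 0 -0.045 0\n0 0 -0.045 0\n0 0 -0.045 0\n0 0 -0.02 0\n0 0 0 0\n0 0 0 0\n0 0 0 0",
)

```text
time: 19.55
eef_pos: [0.5042, -0.3471, 0.1996]
orientation: [-0.002, 0.626, 0.78, -0.0]
wrist_force: [-0.8, -0.8, -3.6]
finger_gap: 0.0152
grip_force: 59.3
```

```bash
python3 go.py .5604 .0899 .2 169.1
```

```text
t 19.55 pos [ 0.5042 -0.3471  0.1996] th 102.49 tilt [-0.004  0.003 -1.   ] shift [0.4145 0.1493 0.0005] turn -1.163 j [ 0.87  0.48 -0.43  1.7   0.23  1.01  0.58] gap 0.0152 F [-0.8 -0.8 -3.6]
```

>>> pendant(
  rows="0.04 0.014 0 0\n0.042 0.015 0 0\n0.042 0.015 0 0\n0.042 0.015 0 0\n0.042 0.015 0 0\n0.042 0.015 0 0\n0.042 0.015 0 0\n0.042 0.015 0 0\n0.042 0.015 0 0\n0.04 0.015 0 0\n0 0 0 0",
)

```text
time: 20.65
eef_pos: [0.5598, 0.0991, 0.2009]
orientation: [-0.003, 0.622, 0.783, 0.001]
wrist_force: [-1.0, 0.7, -3.8]
finger_gap: 0.0151
grip_force: 59.2
```

>>> pendant(
  rows="0 0 0 -0.145\n0 0 0 -0.145\n0 0 0 -0.145\n0 0 0 -0.145\n0 0 0 -0.145\n0 0 0 -0.145\n0 0 0 -0.145\n0 0 0 -0.145\n0 0 0 0\n0 0 0 0\n0 0 0 0\n0 0 0 0",
)

```text
time: 21.85
eef_pos: [0.5611, 0.0906, 0.2021]
orientation: [-0.0, 0.097, 0.995, -0.0]
wrist_force: [-0.2, -0.4, -3.5]
finger_gap: 0.0155
grip_force: 59.2
```

```bash
python3 go.py .5604 .0899 .12 169.1
```

```text
t 21.85 pos [0.5611 0.0906 0.2021] th 168.87 tilt [-0. -0. -1.] shift [ 0.0005 -0.0008  0.0821] turn -0.004 j [ 0.4   0.51 -0.82  1.79  0.43  1.03  0.8 ] gap 0.0155 F [-0.2 -0.4 -3.5]
```

>>> pendant(
  rows="0 -0.001 0.04 -0.004\n0 0 0.04 0\n0 0 0.02 0\n0 0 0.01 0\n0 0 0 0\n0 0 0 0\n0 0 0 0\n0 0 0 0",
)

```text
time: 22.65
eef_pos: [0.5619, 0.0897, 0.0936]
orientation: [0.001, 0.094, 0.996, 0.0]
wrist_force: [0.2, -0.5, -2.5]
finger_gap: 0.0152
grip_force: 59.1
```

```bash
python3 go.py .5604 .0899 .0727 169.1; python3 - <<'E'
from h import *
from workcell import manip
import pickle
S=manip.read_camera("side"); pickle.dump(S,open("c2.pkl","wb"))
cv2.imwrite("pics/hov.png",cv2.resize(S["img"][215:305,255:375,::-1],(800,600),interpolation=cv2.INTER_CUBIC))
E
```

```text
t 22.65 pos [0.5619 0.0897 0.0936] th 169.16 tilt [ 0.002  0.    -1.   ] shift [ 0.0015 -0.0001  0.0209] turn 0.001 j [ 0.33  0.64 -0.72  1.87  0.56  0.84  0.7 ] gap 0.0152 F [ 0.2 -0.5 -2.5]
```

View pics/hov.png

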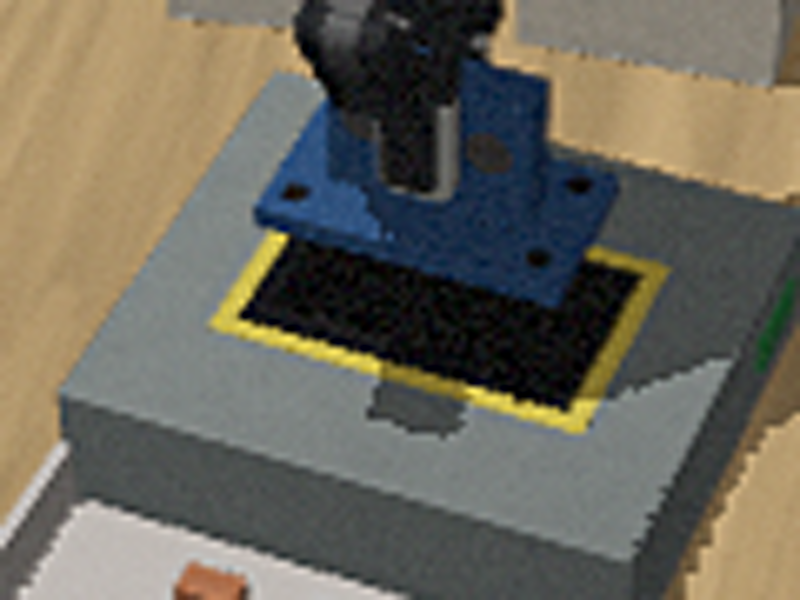

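The plate hovers above the window. Its top corners are at about (258,208), (563,290) and (618,180) in the crop.

```bash
python3 - <<'E'
from h import *
import pickle
S=pickle.load(open("c2.pkl","rb"))
q=np.array([(258,208),(563,292),(618,180)])/6.667+[255-.43,215-.43]
for z in(.080,.0839,.088):
    P=plane(S,q,z); c=(P[0]+P[2])/2; d=P[1]-P[0]; e=P[2]-P[1]
    r=c-[.5604,.0899]; t=np.radians(-10.9)
    print(z,c.round(4),np.linalg.norm(d).round(4),np.linalg.norm(e).round(4),np.degrees(np.arctan2(d[1],d[0])).round(1),"in reader axes",(r@[[np.cos(t),-np.sin(t)],[np.sin(t),np.cos(t)]]).round(4))
# bracket lower-front edge & window edges
b=np.array([(258,228),(556,305)])/6.667+[254.6,214.6]
print(plane(S,b,.0759).round(4))
k=mask(S,(24,100,90),(36,255,255)); 
E
```

```text
0.08 [0.5611 0.0857] 0.0905 0.0483 169.1 in reader axes [ 0.0015 -0.004 ]
0.0839 [0.5603 0.0899] 0.09 0.048 169.1 in reader axes [-0.0001 -0.    ]
0.088 [0.5594 0.0944] 0.0895 0.0478 169.1 in reader axes [-0.0019  0.0042]
[[0.6084 0.1048]
 [0.5219 0.1193]]
```

>>> pendant(
  rows="0 0 0.01 0\n0 0 0.006 0\n0 0 0.003 0\n0 0 0 0\n0 0 0 0\n0 0 0 0\n0 0 0 0\n0 0 0 0\n0 0 0 0\n0 0 0 0",
)

```text
time: 23.7
eef_pos: [0.5611, 0.0896, 0.0734]
orientation: [0.0, 0.094, 0.996, -0.0]
wrist_force: [0.7, 0.3, -3.4]
finger_gap: 0.0154
grip_force: 59.3
```

```bash
python3 go.py .5615 .0898 .0727 169.1; python3 - <<'E'
from h import *
from workcell import manip
import pickle
S=manip.read_camera("side"); pickle.dump(S,open("c2.pkl","wb"))
cv2.imwrite("pics/hov2.png",cv2.resize(S["img"][215:305,255:375,::-1],(800,600),interpolation=cv2.INTER_CUBIC))
E
```

```text
t 23.7 pos [0.5611 0.0896 0.0734] th 169.17 tilt [ 0. -0. -1.] shift [-0.0004  0.0003  0.0007] turn 0.001 j [ 0.31  0.67 -0.7   1.88  0.58  0.81  0.68] gap 0.0154 F [ 0.7  0.3 -3.4]
```

View pics/hov2.png

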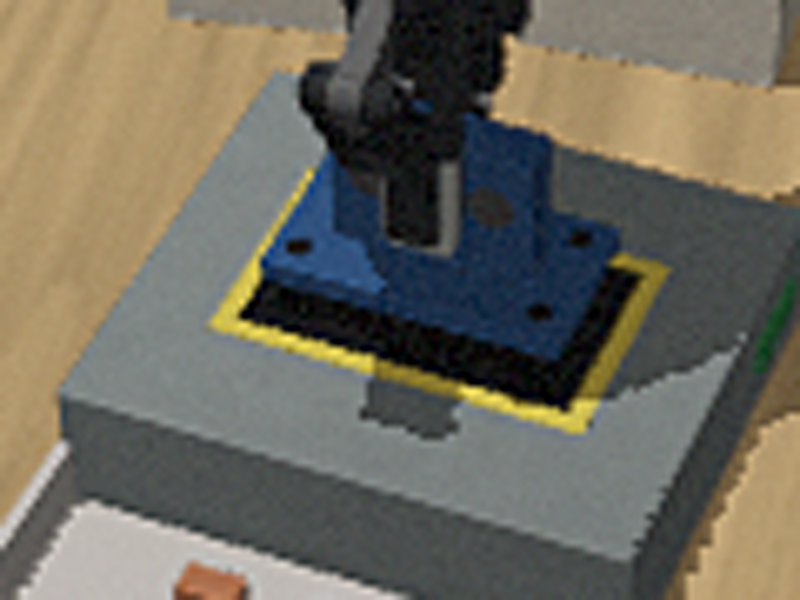

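The bracket is level above the window. Its plate's top corners are at about (264,262), (563,345) and (620,234). I'll make a final centring check.

```bash
python3 - <<'E'
from h import *
from workcell import manip
import pickle
S=pickle.load(open("c2.pkl","rb"))
q=np.array([(264,262),(563,345),(620,234)])/6.667+[255-.43,215-.43]
P=plane(S,q,.0637); print(P.round(4),((P[0]+P[2])/2).round(4))
T=manip.read_camera("top")
for nm,I in(("b",pickle.load(open("c0.pkl","rb"))[0]),("now",T)):
    print(nm,[cv2.boundingRect(x) for x in cv2.findContours(mask(I,(20,120,120),(34,255,255))[:, 420:500],0,1)[0] if cv2.contourArea(x)>60])
d=cv2.absdiff(T["img"],pickle.load(open("c0.pkl","rb"))[0]["img"]).max(2)
for n,(u,v,w,h) in dict(white=(420,282,50,38),yellow=(428,168,50,32),cutter=(208,146,60,22),jar=(126,158,40,36),c2=(372,278,30,48),c0=(366,160,30,52),c1=(370,216,30,50)).items(): print(n,np.median(d[v:v+h,u:u+w]),(d[v:v+h,u:u+w]>50).mean().round(3))
E
python3 go.py .5615 .0898 .0727 169.1
```

```text
[[0.607  0.1052]
 [0.5194 0.1218]
 [0.5114 0.0747]] [0.5592 0.0899]
b [(24, 175, 30, 11)]
now [(24, 176, 28, 13)]
white 14.0 0.0
yellow 14.0 0.0
cutter 14.0 0.0
jar 13.0 0.0
c2 95.0 0.674
c0 14.0 0.0
c1 13.0 0.0
t 23.8 pos [0.561  0.0896 0.0734] th 169.18 tilt [ 0. -0. -1.] shift [-0.0004  0.0003  0.0007] turn 0.001 j [ 0.31  0.67 -0.7   1.88  0.58  0.81  0.68] gap 0.0152 F [ 0.4 -0.2 -4.1]
```

>>> pendant(
  rows="-0.001 0 0.0005 0\n0 0 0 0\n0 0 0 0\n0 0 0 0\n0 0 0 0\n0 0 0 0\n0 0 0 0\n0 0 0 0",
)

```text
time: 24.6
eef_pos: [0.562, 0.0894, 0.0729]
orientation: [-0.0, 0.094, 0.996, -0.0]
wrist_force: [0.0, -0.2, -3.5]
finger_gap: 0.0151
grip_force: 59.3
```

```bash
python3 - <<'E'
from h import *
from workcell import manip
import pickle
S=manip.read_camera("side"); S0=pickle.load(open("c0.pkl","rb"))[1]
d=cv2.absdiff(S["img"],S0["img"]).max(2)
for n,(u,v,w,h) in dict(c2=(388,180,52,54),c2base=(392,215,46,18),scraper=(300,360,80,60)).items(): print(n,np.median(d[v:v+h,u:u+w]),(d[v:v+h,u:u+w]>50).mean().round(3))
cv2.imwrite("pics/fin.png",S["img"][:,:,::-1])
E
python3 go.py .562 .0898 .0727 169.1
```

```text
c2 11.0 0.094
c2base 8.5 0.046
scraper 11.0 0.029
t 24.65 pos [0.562  0.0894 0.0728] th 169.17 tilt [-0. -0. -1.] shift [0.0001 0.0004 0.0001] turn 0.001 j [ 0.31  0.67 -0.7   1.88  0.58  0.81  0.68] gap 0.0153 F [-0.3  0.2 -3. ]
```

View pics/fin.png

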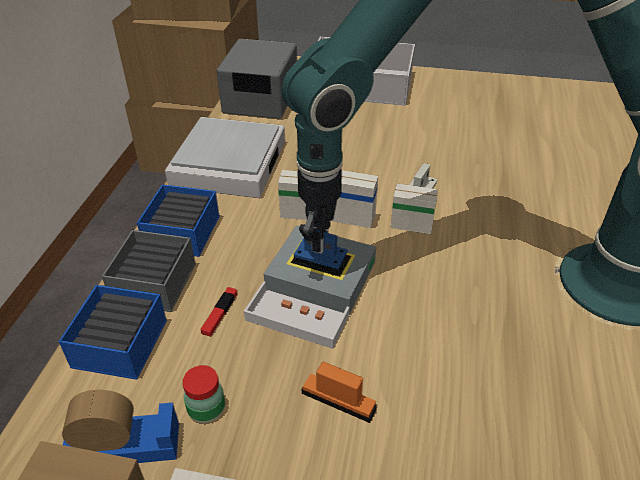

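The final view shows the chips in the tray at (286–320, 303–315), the scraper on the bench at (340,390), the cartons in place, and the bracket over the window at (320,258).

```bash
python3 -c "
from workcell import manip
print(manip.job_done())"
```

```text
the job is handed in; nothing more can be done
None
```

I wiped all three chips into the tray with the scraper, set it back on the bench and let go. The blue bracket is held level about 10 mm above the window, centred to about 1 mm by my measurements. The job was handed in at about 25 s, and nothing else looked moved in the camera views.

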